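# Sort edger dressing sticks and lens blocks onto their rests

## Task

Tidy the loose edger accessories onto their storage rests: lay the long dressing stick on the long rest and the short dressing stick on the short rest, each lengthwise and flat between the end lips, and stand the two lens blocks upright on the block rest, one in the middle of each of its two seats. Leave everything released and still.

Things in the scene. Friction and masses are not known exactly. Their poses are not given: they have to be found in the camera images.
- long_stick_centre (a point): centre (half-way up) of the long dressing stick, a plain grey square-edged abrasive bar 100 mm long, 24 mm wide, 16 mm high, lying flat and loose. Its long axis is y, z is up. All loose things lie on the worktop right of a fixed instrument 175 mm tall, whose near side is at y = -0.03; a lens edger over 400 mm tall stands further left and tall equipment along the back, so come in high
- short_stick_centre (a point): centre (half-way up) of the short dressing stick, a plain brown square-edged abrasive bar 70 mm long, 22 mm wide, 13 mm high, lying flat and loose. Its long axis is y, z is up
- block_one_centre (a point): centre (half-way up) of one of the two lens blocks (the first one; they are of one kind and may be exchanged), a small round plastic chuck adapter, 24 mm across at its lower half, 18 mm high, narrower towards the top with a bar on it, standing upright and loose. z is up
- block_two_centre (a point): centre (half-way up) of one of the two lens blocks (the second one; they are of one kind and may be exchanged), a small round plastic chuck adapter, 24 mm across at its lower half, 18 mm high, narrower towards the top with a bar on it, standing upright and loose. z is up
- long_rest_seat (a point): centre of the top of the long rest's bed, 14 mm above the worktop. The fixed rest is a flat aluminium foot 146 x 34 mm, 4 mm thick, carrying a black bed 126 mm long and 20 mm wide whose level top is the seat. The bed's long axis is y, z is up; a 4 mm thick cross lip at each end stands 6 mm above the seat, 118 mm clear between the lips. The sides are open, the bed is narrower than the stick. The longer of the two rests that have no middle ridge
- short_rest_seat (a point): centre of the top of the short rest's bed, 14 mm above the worktop. The fixed rest is a flat aluminium foot 116 x 34 mm, 4 mm thick, carrying a black bed 96 mm long and 20 mm wide whose level top is the seat. The bed's long axis is y, z is up; a 4 mm thick cross lip at each end stands 6 mm above the seat, 88 mm clear between the lips. The sides are open, the bed is narrower than the stick. The shorter of the two rests that have no middle ridge
- block_seat_a (a point): centre of the top of one of the two seats of the block rest, 14 mm above the worktop. The fixed block rest is a flat aluminium foot 116 x 34 mm, 4 mm thick, with a black bed 96 mm long and 28 mm wide; cross ridges 4 mm thick and 6 mm high at both ends and in the middle part its level top into two equal seats, each 42 mm clear along the bed, open at the sides; their centres are 46 mm apart. The bed's long axis is y, z is up
- block_seat_b (a point): centre of the top of the other seat of the block rest, 46 mm from the first along y

How it is judged:
By the outcome, as a careful person would: the job done as asked, in the order asked, and still so for the second after the job is handed in, with the robot touching nothing.
It also fails if it takes over 93 s, if anything falls off the work surface, if the arm or the gripper's body presses on something with over 40 N, if the wrist force passes 120 N, or if a joint passes its speed limit or range.

## Robot

A 6-joint arm with a two-finger parallel gripper is mounted at the origin on a cart in front of the work surface, level with it; the furniture and walls round the work are solid. World frame = base frame: x ahead of the robot, y to its left, z up, the work surface at z = 0. Lengths are in mm, angles in rad, forces in N, time in s.
With the tool pointing down it reaches from about 250 to 725 mm from the base axis. Payload 4 kg.
Tool frame: the origin (TCP) lies on the centre line of the jaws, within the pads' length; the fingertips stand 25 mm ahead of it and the grasp point (between the pads) lies 6 mm ahead of it; z points along the fingers, y is the line along which they close (so a half turn about z gives the same grasp; the last joint's range is limited). The gripper opens to 85 mm and grips with 20 to 120 N. Pads are 22 mm wide; open, the fingers measure 114 mm over their backs; the gripper's body (76 mm by 85 mm) begins 54 mm behind the grasp point. The pads swing forward as they close: fully open they stand 13 mm farther back than shut.
Start: joints at [-1.18, 0.241, 0.005, 1.335, 0, 1.571], TCP at [190.462, -462.303, 256.306] pointing down, gripper open.
Joint ranges: [-2.72, 2.72], [-1.05, 1.87], [-1.09, 1.28], [-1.99, 2.15], [-1.42, 1.44], [-3.14, 3.14]. Speed limits (rad/s): [2.79, 2.79, 3.14, 3.14, 3.14, 3.14].

## Interface

Orientations are given as a rotation vector (axis times angle).
In Python, from station import arm gives the robot as it stands.
- The arm moves only by the shell command python3 -m creep 'ROWS' [FORCE]. ROWS is JSON, a list of rows, each an object with "twist": the turn, a rotation vector about the tool's x, y, z in units of 5 degrees (1.0 is 5 degrees), a list of three; "dp": the shift along the tool's x, y, z in units of 30 mm (1.0 is 30 mm), a list of three; "claw": the closure, from -1 (fully open) to 1 (shut). In form: [{"twist": [wx, wy, wz], "dp": [dx, dy, dz], "claw": claw}, ...]. A call has 1 to 8 rows; each row shifts and turns the commanded pose from where the row before left it, along the tool's axes as they then stand; what a row does not reach is not made up. A row lasts 1/12 s, in which the tool goes at most 41.7 mm and 7.16 degrees, less where a joint would pass 70% of its speed; a pose out of reach is approached as far as the arm can. A call is refused whole if a number of a shift passes 1 or a number of a turn 1, either way. A call with a gripper value outside its range is refused whole. The fingers move at their own pace and stop on an object; FORCE is the grip in N (left out, the last holds). Time passes only in rows, so rows that do not move let the fingers close. It gives the time, the measured TCP pose, the force, the opening and the grip force at its end, in the units of the state.
- arm.state(): the state, without advancing time (a new reading comes with each control period).
- arm.read_camera(name): name is "scene" or "top" or "wrist"; returns a dict with "color" (400x640x3 uint8, blue, green, red), "fx", "fy", "cx", "cy" (pixels), "pose" (4x4, takes a point from camera to world coordinates). Camera axes: x right, y down, z forward; pixel columns grow to the right and rows downward; lengths in mm; the calibration is good to about 2 mm. A picture is of the moment at which its call begins. There is no depth.
- arm.close_job(): hands the job in; it is judged then, once.
The state is a dict: "clock": time; "joint_pos": joint angles; "dq": joint speeds; "tau": joint torques, N m; "eef_pos": TCP position; "eef_rot": TCP orientation; "contact_force": force on the tool from outside, world axes, zero at the start; "wrist_torque": the same for the moment, N m; "grip_width": finger opening in mm; "grasp_force": force on a finger pad.
Only numpy, scipy, OpenCV 4.12 (cv2) and the standard library are available. Lean on these libraries where they do the work, as an engineer would, in place of code of your own. Each camera call takes 0.05 s, during which the arm holds its last target. There are 200 camera calls.

## Working session

There is one attempt and no reset: what is moved stays moved. The work goes in short steps, Python scripts to look and compute and a shell command to move; the robot and the scene stay as the last step left them, time stands still between calls to the robot, and variables do not carry over. Pictures are saved under pics/ and viewed, at most 14 in all, crops included, and the job is handed in when it is done.

```bash
mkdir -p pics; ls
python3 - <<'E'
from station import arm
import cv2
s=arm.state();print(s)
for n in("scene","top","wrist"):
    c=arm.read_camera(n);cv2.imwrite(f"pics/{n}0.png",c["color"]);print(n,c["fx"],c["fy"],c["cx"],c["cy"],c["pose"])
E
```

```text
pics
{'clock': 0.0, 'joint_pos': array([-1.18001004e+00,  2.41383012e-01,  3.70521752e-03,  1.33521011e+00,
       -9.50602587e-06,  1.57078433e+00]), 'dq': array([ 0.00025578, -0.00055727, -0.00133666,  0.00013837, -0.00057283,
        0.00154909]), 'tau': array([-8.48337222e-04, -3.72320294e+01,  2.52407026e+01,  1.71666738e-02,
       -1.63079435e-04,  7.45698223e-07]), 'eef_pos': array([ 190.22934854, -461.75740915,  255.42062669]), 'eef_rot': array([-3.07979794e+00, -6.09567641e-01,  6.52079891e-04]), 'contact_force': array([0.27189871, 0.04834475, 0.35120771]), 'wrist_torque': array([0.03218221, 0.01089859, 0.01191087]), 'grasp_force': 0.0, 'grip_width': 85.32496108533769}
scene 384.1739547293593 384.1739547293593 324.3035873887455 200.9396046528503 [[ 8.68188882e-01 -3.52922448e-01  3.48846399e-01  2.31173079e+02]
 [-4.95880503e-01 -6.43543230e-01  5.83056290e-01 -7.95402273e+02]
 [ 1.87240851e-02 -6.79189117e-01 -7.33724439e-01  6.61239197e+02]
 [ 0.00000000e+00  0.00000000e+00  0.00000000e+00  1.00000000e+00]]
top 477.0473838870876 477.0473838870876 327.13015828702504 201.0131558776207 [[ 8.01628515e-03 -9.89994674e-01  1.40876844e-01  3.98489323e+02]
 [-9.99792548e-01 -1.05729370e-02 -1.74090293e-02 -2.94840169e+02]
 [ 1.87243283e-02 -1.40708063e-01 -9.89874053e-01  9.00949224e+02]
 [ 0.00000000e+00  0.00000000e+00  0.00000000e+00  1.00000000e+00]]
wrist 341.10306395841053 341.10306395841053 320.1710803572006 204.4149847795909 [[ 3.81491187e-01 -8.76089784e-01 -2.94840916e-01  2.66094212e+02]
 [-9.24368293e-01 -3.62522713e-01 -1.18829884e-01 -4.30905826e+02]
 [-2.78088141e-03  3.17874147e-01 -9.48128838e-01  3.74142685e+02]
 [ 0.00000000e+00  0.00000000e+00  0.00000000e+00  1.00000000e+00]]
```

View pics/scene0.png

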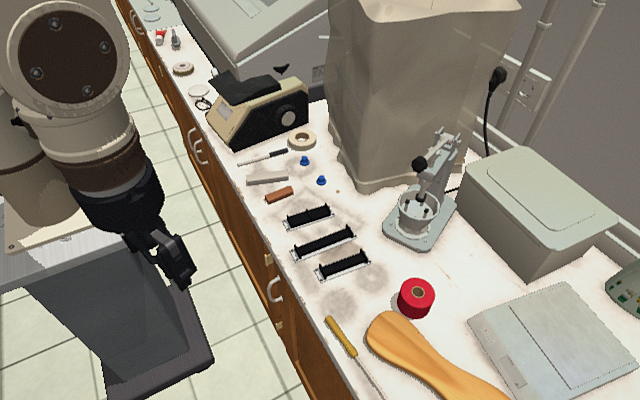

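View pics/top0.png

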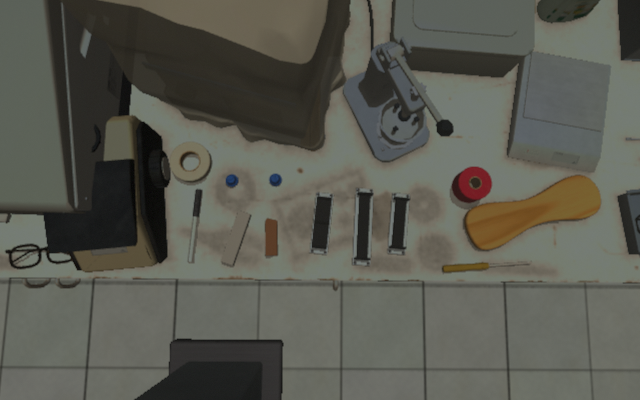

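Scene shows grey stick (267,178), brown stick (279,195), blue blocks (305,161),(321,181) and three rests at (308,216), (322,241), (342,264). Top shows the grey stick at (236,239), brown (271,237), blocks (232,181),(275,180) and rests (322,223), (363,226), (399,222). I'll zoom in on both.

Run:
```python
import cv2,numpy as np
a=cv2.imread("pics/top0.png")[160:280,200:430];b=cv2.imread("pics/scene0.png")[145:290,230:390]
a=cv2.convertScaleAbs(a,alpha=1.6)
a=cv2.resize(a,None,fx=3.47,fy=3.47,interpolation=2)[:416];cv2.imwrite("pics/topc.png",a)
cv2.imwrite("pics/scenec.png",cv2.resize(b,None,fx=4,fy=4,interpolation=2))
```

```text
(no output)
```

View pics/topc.png

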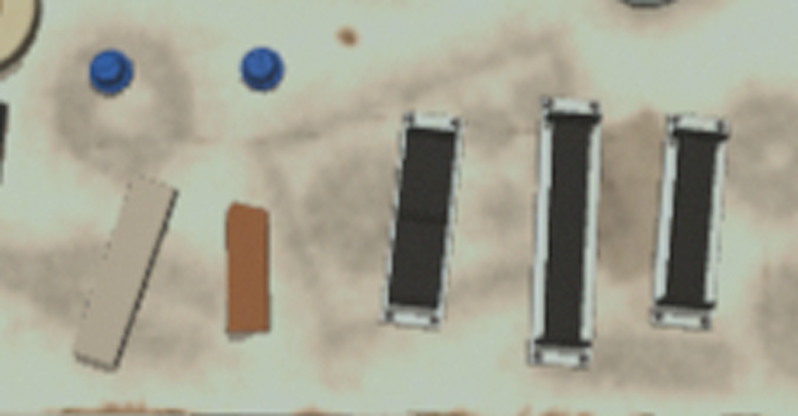

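View pics/scenec.png

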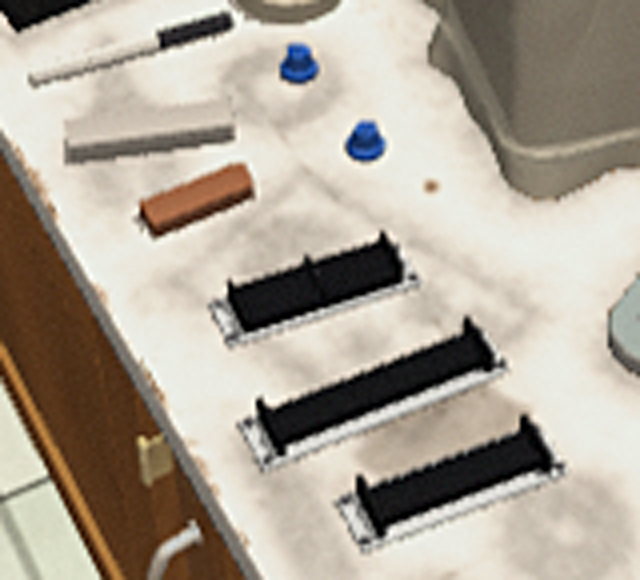

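The top crop shows the leftmost rest has the middle ridge (424,217), so it is the block rest. The long rest is the middle one (567,231) and the short rest is on the right (693,220). Next I'll triangulate from the two views.

```bash
cat > h.py <<'E'
import numpy as np,cv2
from scipy.spatial.transform import Rotation as R
def ray(c,uv):
    d=np.array([(uv[0]-c["cx"])/c["fx"],(uv[1]-c["cy"])/c["fy"],1]);P=np.array(c["pose"]);return P[:3,3],P[:3,:3]@d/np.linalg.norm(d)
def plane(c,uv,z):
    o,d=ray(c,uv);return o+d*(z-o[2])/d[2]
def tri(obs):
    A=np.zeros((3,3));b=np.zeros(3);rs=[ray(*o) for o in obs]
    for o,d in rs:
        M=np.eye(3)-np.outer(d,d);A+=M;b+=M@o
    p=np.linalg.solve(A,b);return p,max(np.linalg.norm(np.cross(p-o,d)) for o,d in rs)
def go(p,yaw=None):
    """dp (units 30mm) in tool frame to TCP target p, twist z units for tool-y direction angle yaw(deg, mod 180)"""
    from station import arm
    s=arm.state();T=R.from_rotvec(s["eef_rot"]).as_matrix()
    print("pos",s["eef_pos"].round(1),"tooly deg",np.degrees(np.arctan2(T[1,1],T[0,1])).round(1),"toolz",T[:,2].round(3),"j",s["joint_pos"].round(2),"t",round(s["clock"],2))
    print("dp",(T.T@(np.array(p)-s["eef_pos"])/30).round(2))
    if yaw is not None:
        a=(yaw-np.degrees(np.arctan2(T[1,1],T[0,1]))+90)%180-90
        print("turn world deg",a.round(1),"twist z units",(-a/5).round(2))
E
python3 - <<'E'
from h import *
from station import arm
t=arm.read_camera("top");s=arm.read_camera("scene")
T=lambda u,v:(t,(200+u/3.47,160+v/3.47));S=lambda u,v:(s,(230+u/4,145+v/4))
for n,a,b in[("long stick top",(124,272),(152,122)),("short stick top",(248,268),(198,194)),("blk1 top",(111,68),(299,47)),("blk2 top",(263,66),(367,125)),
 ("blk rest ridge top",(424,217),(310,266)),("long far lip",(572,117),(482,338)),("long near lip",(563,345),(266,420)),("short far lip",(698,131),(540,437)),("short near lip",(687,305),(366,494)),("blk far lip",(433,128),(390,250)),("blk near",(412,305),(236,300))]:
    p,e=tri([T(*a),S(*b)]);print(n,p.round(1),e.round(1))
print(plane(*T(145,183)[0:2],16) if 0 else "")
for n,a,z in[("long ends",[(154,183),(95,361)],16),("short ends",[(249,207),(248,331)],13),("longrest",[(572,117),(563,345)],20),("shortrest",[(698,131),(687,305)],20),("blkrest",[(433,128),(412,305)],20),("blk",[(111,68),(263,66)],18)]:
    p=[plane(*T(*q),z) for q in a];d=p[0]-p[1];print(n,p[0].round(1),p[1].round(1),"mid",((p[0]+p[1])/2).round(1),np.linalg.norm(d).round(1),np.degrees(np.arctan2(d[1],d[0])).round(1))
E
```

```text
long stick top [ 456.2 -143.5   16.8] 3.5
short stick top [ 457.7 -208.3   12.4] 2.0
blk1 top [ 563.5 -133.7   25.1] 2.2
blk2 top [ 566.2 -215.1   24. ] 2.7
blk rest ridge top [ 483.5 -301.7   28.2] 0.8
long far lip [ 541.8 -382.4   17.8] 3.2
long near lip [ 417.7 -376.2   20.2] 1.5
short far lip [ 534.3 -450.6   17.1] 2.5
short near lip [ 439.1 -441.6   24.4] 1.5
blk far lip [ 532.2 -306.1   19.4] 0.5
blk near [ 438.9 -296.4   19. ] 2.4

long ends [ 500.7 -156.5   16. ] [ 405.8 -128.5   16. ] mid [ 453.3 -142.5   16. ] 98.9 -16.4
short ends [ 488.6 -207.4   13. ] [ 422.4 -208.5   13. ] mid [ 455.5 -207.9   13. ] 66.3 0.9
longrest [ 538.4 -380.8   20. ] [ 416.2 -375.7   20. ] mid [ 477.3 -378.3   20. ] 122.3 -2.4
shortrest [ 531.5 -448.9   20. ] [ 437.9 -441.8   20. ] mid [ 484.7 -445.4   20. ] 93.9 -4.4
blkrest [ 531.6 -305.9   20. ] [ 436.6 -295.6   20. ] mid [ 484.1 -300.7   20. ] 95.6 -6.2
blk [ 562.8 -131.7   18. ] [ 564.8 -213.6   18. ] mid [ 563.8 -172.6   18. ] 82.0 91.4
```

Heights agree with the text (16.8/12.4, seats about 14). Moving above the rests for a wrist look.

```bash
python3 -m creep '[{"twist":[0,0,0],"dp":[1,0.1,0.1],"claw":-1},{"twist":[0,0,0],"dp":[1,0.1,0.1],"claw":-1},{"twist":[0,0,0],"dp":[1,0.1,0.1],"claw":-1},{"twist":[0,0,0],"dp":[1,0.1,0.1],"claw":-1},{"twist":[0,0,0],"dp":[1,0.1,0.1],"claw":-1},{"twist":[0,0,0],"dp":[1,0.1,0.1],"claw":-1},{"twist":[0,0,0],"dp":[1,0,0],"claw":-1},{"twist":[0,0,0],"dp":[1,0,0],"claw":-1}]' 40
python3 -m creep '[{"twist":[0,0,1],"dp":[0.5,0,0],"claw":-1},{"twist":[0,0,1],"dp":[0.5,0,0],"claw":-1},{"twist":[0,0,1],"dp":[0,0,0],"claw":-1},{"twist":[0,0,1],"dp":[0,0,0],"claw":-1},{"twist":[0,0,1],"dp":[0,0,0],"claw":-1},{"twist":[0,0,0],"dp":[0,0,0],"claw":-1},{"twist":[0,0,0],"dp":[0,0,0],"claw":-1}]'
python3 - <<'E'
from h import *
from station import arm
go([453,-142.5,150],-106.4)
c=arm.read_camera("wrist");cv2.imwrite("pics/w1.png",c["color"]);np.save("w1.npy",c,allow_pickle=True)
E
```

```text
clock: 0.92
eef_pos: [420.4, -386.7, 237.8]
eef_rot: [-3.081, -0.61, 0.001]
contact_force: [-0.9, -0.3, 0.9]
grip_width: 85.3
grasp_force: 0.0
clock: 1.5
eef_pos: [447.4, -377.3, 238.1]
eef_rot: [-3.141, 0.068, 0.001]
contact_force: [-0.5, -0.7, 0.1]
grip_width: 85.7
grasp_force: 0.0
pos [ 447.4 -377.3  238.1] tooly deg -92.5 toolz [-0.  0. -1.] j [-0.7   0.42  0.21  1.36 -0.    2.48] t 1.5
dp [-0.15 -7.83  2.94]
turn world deg -13.9 twist z units 2.78
```

View pics/w1.png

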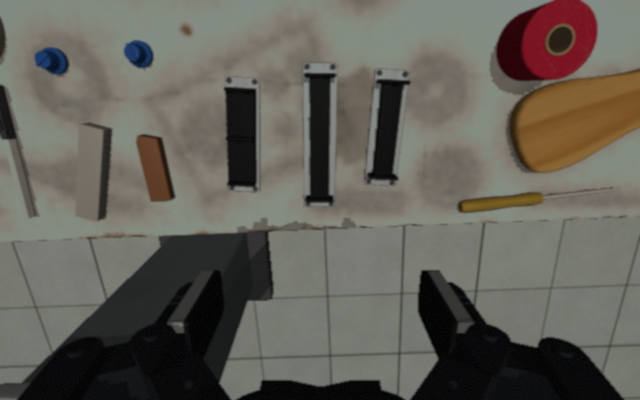

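Wrist view: rests at (242,137), (319,136), (388,128); blocks (51,61), (138,54); sticks (93,172), (155,168). I'll measure with masks in this view and the top view.

```bash
cat >> h.py <<'E'
def rect(c,roi,kind,z):
    """mask a colour in roi (u0,v0,u1,v1); rectify onto plane z; return centre, sides, axis angle of the long side (deg)"""
    u0,v0,u1,v1=roi;im=c["color"][v0:v1,u0:u1];im=cv2.resize(im,None,fx=4,fy=4,interpolation=cv2.INTER_CUBIC)
    h=cv2.cvtColor(im,cv2.COLOR_BGR2HSV).astype(int);H,S,V=h[...,0],h[...,1],h[...,2]
    if kind=="black":m=V<65
    if kind=="blue":m=(abs(H-110)<15)&(S>120)
    if kind=="brown":m=((H<16)|(H>172))&(S>105)
    m=m.astype(np.uint8);n,l,st,_=cv2.connectedComponentsWithStats(m);k=1+np.argmax(st[1:,4])
    cs=max(cv2.findContours((l==k).astype(np.uint8),0,1)[0],key=cv2.contourArea)[:,0]
    P=np.array([plane(c,(u0+(q[0]+.5)/4-.5,v0+(q[1]+.5)/4-.5),z)[:2] for q in cs],np.float32)
    ce,wh,_=cv2.minAreaRect(P);b=cv2.boxPoints((ce,wh,_));e=max([b[1]-b[0],b[2]-b[1]],key=np.linalg.norm)
    a=(np.degrees(np.arctan2(e[1],e[0]))+90)%180-90
    return np.round(ce,1),np.round(sorted(wh),1),round(float(a),1)
E
python3 - <<'E'
from h import *
from station import arm
c=np.load("w1.npy",allow_pickle=True).item();t=arm.read_camera("top")
print(c["pose"].round(2))
for n,r,rt,k,z in[("blkrest",(218,70,268,198),(305,185,340,262),"black",18),("long",(296,58,342,212),(345,180,378,272),"black",18),("short",(358,62,416,190),(382,185,415,262),"black",18),("brown",(130,125,182,210),(258,212,284,262),"brown",13),("b1",(30,40,75,80),(220,170,245,193),"blue",10),("b2",(115,35,160,75),(262,170,290,193),"blue",10)]:
    print(n,*rect(c,r,k,z),"| top",*rect(t,rt,k,z))
for n,a,b in[("long",(572,117),(319,70)),("longn",(563,345),(318,203)),("short",(698,131),(391,82)),("shortn",(687,305),(381,181)),("blk",(433,128),(240,87)),("blkn",(412,305),(243,187)),("blk1top",(111,68),(44,57)),("blk2top",(263,66),(132,48)),("greytop",(124,272),(95,170)),("browntop",(248,268),(153,168))]:
    p,e=tri([(t,(200+a[0]/3.47,160+a[1]/3.47)),(c,b)]);print(n,p.round(1),e.round(1), "wrist@plane",plane(c,b,20).round(1))
print("grey wrist",[plane(c,q,16).round(1) for q in[(81,124),(107,129),(102,219),(77,216)]])
E
```

```text
[[-4.0000e-02 -9.5000e-01 -3.2000e-01  5.2923e+02]
 [-1.0000e+00  4.0000e-02  1.0000e-02 -3.8077e+02]
 [-0.0000e+00  3.2000e-01 -9.5000e-01  3.5668e+02]
 [ 0.0000e+00  0.0000e+00  0.0000e+00  1.0000e+00]]
blkrest [ 485.  -300.1] [29.4 99.4] -5.6 | top [ 479.5 -300.3] [ 38.4 107.8] -10.8
long [ 479.6 -377.3] [ 29.2 129.2] -2.7 | top [ 506.4 -374.1] [  7.2 101.9] -39.9
short [ 485.5 -444.1] [ 31.2 100.2] -5.3 | top [ 552.4 -416.3] [7.1 8.3] -0.5
brown [ 460.1 -207.6] [24.7 68.4] 1.7 | top [ 457.3 -206.5] [21.  67.8] 2.0
b1 [ 567.2 -129.4] [22.3 28.5] 59.7 | top [ 563.  -129.3] [21.2 21.7] 2.0
b2 [ 568.2 -212.4] [22.9 23.7] -69.6 | top [ 565.7 -211.6] [20.8 21.2] 0.7
long [ 546.4 -382.3  -17.2] 3.0 wrist@plane [ 546.5 -380.1   20. ]
longn [ 416.7 -374.7   17.7] 1.3 wrist@plane [ 417.9 -373.5   20. ]
short [ 533.6 -450.5    4.8] 1.0 wrist@plane [ 533.3 -446.5   20. ]
shortn [ 438.  -440.6   17.5] 1.6 wrist@plane [ 438.7 -438.6   20. ]
blk [ 533.8 -305.3   14.1] 1.4 wrist@plane [ 534.9 -305.8   20. ]
blkn [ 436.7 -295.8   13.6] 0.2 wrist@plane [ 438.3 -297.5   20. ]
blk1top [ 565.3 -131.6   20.2] 2.9 wrist@plane [ 568.2 -130.7   20. ]
blk2top [ 568.4 -213.1   19.8] 3.9 wrist@plane [ 572.2 -212.3   20. ]
greytop [ 4.562e+02 -1.382e+02 -1.000e-01] 2.6 wrist@plane [ 462.4 -150.5   20. ]
browntop [ 458.1 -206.1   10.8] 2.5 wrist@plane [ 461.9 -209.3   20. ]
grey wrist [array([ 507.6, -145.7,   16. ]), array([ 501.7, -169.9,   16. ]), array([ 408.3, -141.7,   16. ]), array([ 412.8, -115.9,   16. ])]
```

```bash
python3 -m creep '[{"twist":[0,0,0],"dp":[0,-1,0.3],"claw":-1},{"twist":[0,0,0],"dp":[0,-1,0.3],"claw":-1},{"twist":[0,0,0],"dp":[0,-1,0.3],"claw":-1},{"twist":[0,0,0],"dp":[0,-1,0.3],"claw":-1},{"twist":[0,0,0],"dp":[0,-1,0.3],"claw":-1},{"twist":[0,0,0],"dp":[0,-1,0.3],"claw":-1},{"twist":[0,0,0],"dp":[0,-1,0.3],"claw":-1},{"twist":[0,0,0],"dp":[0,-0.83,0.3],"claw":-1}]'
python3 -m creep '[{"twist":[0,0,1],"dp":[0,0,0.3],"claw":-0.6},{"twist":[0,0,1],"dp":[0,0,0.3],"claw":-0.6},{"twist":[0,0,0.8],"dp":[0,0,0],"claw":-0.6},{"twist":[0,0,0],"dp":[0,0,0],"claw":-0.6},{"twist":[0,0,0],"dp":[0,0,0],"claw":-0.6}]'
python3 - <<'E'
from h import *
from station import arm
go([455,-143,32],-106.4);print(arm.state()["grip_width"])
c=arm.read_camera("wrist");cv2.imwrite("pics/w2.png",c["color"]);np.save("w2.npy",c,allow_pickle=True)
E
```

```text
clock: 2.27
eef_pos: [457.8, -141.0, 166.1]
eef_rot: [-3.141, 0.069, -0.001]
contact_force: [0.4, -0.4, 0.5]
grip_width: 85.4
grasp_force: 0.0
clock: 2.68
eef_pos: [458.2, -142.7, 148.5]
eef_rot: [3.109, -0.45, 0.001]
contact_force: [0.6, 0.1, -0.2]
grip_width: 68.8
grasp_force: 0.0
pos [ 458.2 -142.7  148.5] tooly deg -106.5 toolz [ 0. -0. -1.] j [-0.3   0.28 -0.24  1.05  0.    3.13] t 2.68
dp [-0.1   0.04  3.88]
turn world deg 0.1 twist z units -0.01
68.83961261879918
```

View pics/w2.png

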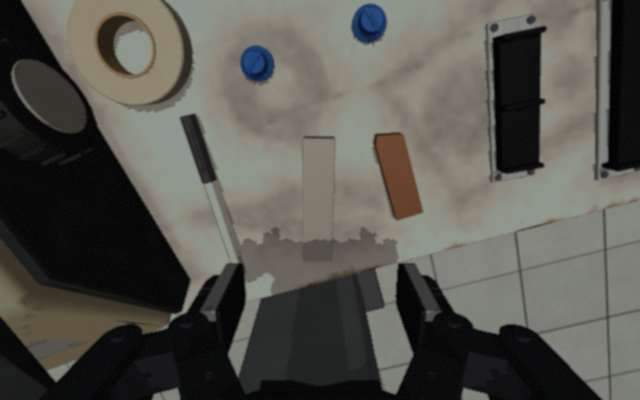

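The stick is vertical in the image, so it is aligned with the jaws: top corners at about (303,138), (335,138), (333,262), (302,262). Brown stick at (399,176), blocks at (257,63) and (369,22).

Run:
```python
from h import *
c=np.load("w2.npy",allow_pickle=True).item();w1=np.load("w1.npy",allow_pickle=True).item()
q=[plane(c,u,16) for u in[(303,138),(335,138),(333,262),(302,262)]];ce=np.mean(q,0);d=(q[0]+q[1]-q[2]-q[3])/2
print(ce.round(1),np.linalg.norm(d).round(1),np.linalg.norm(q[0]-q[1]).round(1),np.degrees(np.arctan2(d[1],d[0])).round(1))
for a,b in[((81,124),(303,138)),((107,129),(335,138)),((102,219),(333,262))]:print("h",tri([(w1,a),(c,b)]))
print("brown",rect(c,(366,125,430,225),"brown",13),"b1",rect(c,(235,40,280,88),"blue",9),"b2",rect(c,(345,0,395,50),"blue",9))
go([*ce[:2],32],-106.4)
```

```text
[ 456.9 -140.6   16. ] 101.1 23.3 -17.2
h (array([ 507.79430955, -144.13049544,   13.63478299]), np.float64(0.39080907821538435))
h (array([ 501.23117085, -166.76818225,   10.91541709]), np.float64(0.08120401910541233))
h (array([ 405.08551874, -138.05569567,   12.27589562]), np.float64(1.86927272287345))
brown (array([ 460.8, -205.1]), array([21.7, 69.5]), 1.9) b1 (array([ 566.2, -128. ]), array([22.5, 22.7]), 54.2) b2 (array([ 568.7, -209.5]), array([22.2, 22.8]), -20.9)
pos [ 458.3 -142.9  148.6] tooly deg -106.5 toolz [ 0.001 -0.    -1.   ] j [-0.3   0.28 -0.24  1.05  0.    3.13] t 2.73
dp [-0.07 -0.06  3.89]
turn world deg 0.1 twist z units -0.02
```

```bash
python3 -m creep '[{"twist":[0,0,0],"dp":[-0.05,-0.03,0.9],"claw":-0.1},{"twist":[0,0,0],"dp":[0,-0.03,0.9],"claw":-0.1},{"twist":[0,0,0],"dp":[0,0,0.8],"claw":-0.1},{"twist":[0,0,0],"dp":[0,0,0.6],"claw":-0.1},{"twist":[0,0,0],"dp":[0,0,0.4],"claw":-0.1},{"twist":[0,0,0],"dp":[0,0,0.3],"claw":-0.1},{"twist":[0,0,0],"dp":[0,0,0],"claw":-0.1}]'
python3 -m creep '[{"twist":[0,0,0],"dp":[0,0,0],"claw":1},{"twist":[0,0,0],"dp":[0,0,0],"claw":1},{"twist":[0,0,0],"dp":[0,0,0],"claw":1},{"twist":[0,0,0],"dp":[0,0,0],"claw":1},{"twist":[0,0,0],"dp":[0,0,0],"claw":1},{"twist":[0,0,0],"dp":[0,0,0],"claw":1}]' 45
```

```text
clock: 3.32
eef_pos: [456.2, -140.4, 29.9]
eef_rot: [-3.108, 0.453, 0.004]
contact_force: [-0.1, 1.1, 0.3]
grip_width: 47.0
grasp_force: 0.0
clock: 3.82
eef_pos: [458.2, -140.9, 32.4]
eef_rot: [3.108, -0.454, 0.004]
contact_force: [-1.0, -0.2, 6.1]
grip_width: 22.7
grasp_force: 45.3
```

Gripped. Lifting, with the raise followed by the carry to the long rest.

```bash
python3 -m creep '[{"twist":[0,0,0],"dp":[0,0,-0.3],"claw":1},{"twist":[0,0,0],"dp":[0,0,-0.6],"claw":1},{"twist":[0,0,0],"dp":[0,0,-0.8],"claw":1},{"twist":[0,0,0],"dp":[0,0,-0.8],"claw":1},{"twist":[0,0,-0.7],"dp":[0,0,-0.5],"claw":1},{"twist":[0,0,-0.7],"dp":[0,0,0],"claw":1},{"twist":[0,0,-0.7],"dp":[0,0,0],"claw":1},{"twist":[0,0,-0.7],"dp":[0,0,0],"claw":1}]'
python3 - <<'E'
from h import *
from station import arm
go([478.5,-377.5,100],-92.6);s=arm.state();print(s["grip_width"],s["grasp_force"],s["contact_force"])
c=arm.read_camera("wrist");cv2.imwrite("pics/w3.png",c["color"])
E
```

```text
clock: 4.48
eef_pos: [457.2, -140.5, 122.2]
eef_rot: [3.141, -0.067, 0.001]
contact_force: [0.3, -0.1, 0.1]
grip_width: 22.4
grasp_force: 44.6
pos [ 457.2 -140.5  122.2] tooly deg -92.4 toolz [ 0.001 -0.    -1.   ] j [-0.3   0.3  -0.28  0.99  0.    2.89] t 4.48
dp [1.04 7.86 0.74]
turn world deg -0.2 twist z units 0.03
22.38316018150592 44.58908021450043 [ 0.25932369 -0.09841407  0.09621855]
```

View pics/w3.png

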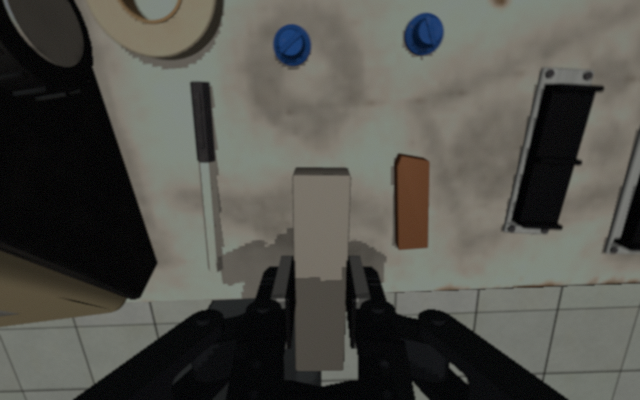

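Stick held level: far end top edge (293–350,172), near end (296–344,368).

```bash
python3 - <<'E'
from h import *
from station import arm
c=arm.read_camera("wrist");s=arm.state()
for z in(104,106,108):
    q=[plane(c,u,z) for u in[(294,173),(350,173),(344,368),(296,368)]];f=(q[0]+q[1])/2;n=(q[2]+q[3])/2
    print(z,f.round(1),n.round(1),np.linalg.norm(f-n).round(1),np.linalg.norm(q[0]-q[1]).round(1),np.linalg.norm(q[2]-q[3]).round(1),"centre-TCP",((f+n)/2-s["eef_pos"]).round(1))
E
python3 -m creep '[{"twist":[0,0,0],"dp":[0.1,0.98,0],"claw":1},{"twist":[0,0,0],"dp":[0.1,0.98,0],"claw":1},{"twist":[0,0,0],"dp":[0.1,0.98,0],"claw":1},{"twist":[0,0,0],"dp":[0.1,0.98,0],"claw":1},{"twist":[0,0,0],"dp":[0.1,0.98,0],"claw":1},{"twist":[0,0,0],"dp":[0.1,0.98,0],"claw":1},{"twist":[0,0,0],"dp":[0.1,0.98,0],"claw":1},{"twist":[0,0,0],"dp":[0.1,0.98,0],"claw":1}]'
python3 -m creep '[{"twist":[0,0,0],"dp":[0,0,0.4],"claw":1},{"twist":[0,0,0],"dp":[0,0,0.4],"claw":1},{"twist":[0,0,0],"dp":[0,0,0],"claw":1},{"twist":[0,0,0],"dp":[0,0,0],"claw":1}]'
python3 - <<'E'
from h import *
from station import arm
go([478.5,-377.5,47],-92.6)
c=arm.read_camera("wrist");cv2.imwrite("pics/w4.png",c["color"]);np.save("w4.npy",c,allow_pickle=True)
E
```

```text
104 [ 506.5 -143.1  104. ] [ 406.3 -138.2  104. ] 100.4 22.9 24.2 centre-TCP [ -0.5  -0.2 -17.7]
106 [ 507.  -143.1  106. ] [ 408.2 -138.3  106. ] 98.9 22.6 23.8 centre-TCP [  0.7  -0.3 -15.7]
108 [ 507.5 -143.1  108. ] [ 410.1 -138.4  108. ] 97.5 22.3 23.4 centre-TCP [  1.9  -0.3 -13.7]
clock: 5.25
eef_pos: [470.0, -377.8, 121.2]
eef_rot: [-3.14, 0.074, 0.001]
contact_force: [0.8, -0.4, -1.0]
grip_width: 22.5
grasp_force: 44.6
clock: 5.58
eef_pos: [469.5, -376.0, 96.4]
eef_rot: [-3.139, 0.073, 0.004]
contact_force: [0.1, -0.4, -1.1]
grip_width: 22.4
grasp_force: 44.6
pos [ 469.5 -376.    96.4] tooly deg -92.7 toolz [-0.002  0.002 -1.   ] j [-0.68  0.55  0.04  1.06  0.    2.51] t 5.58
dp [0.31 0.04 1.64]
turn world deg 0.1 twist z units -0.02
```

View pics/w4.png

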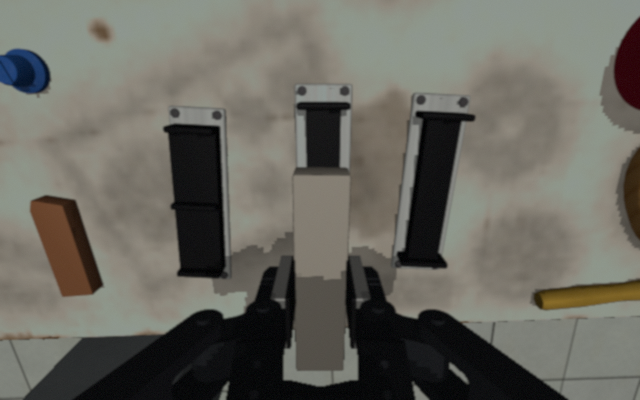

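Stick over the long rest; far lip at (324,105), bed centred near u≈323 against the stick's 322. Also visible: the block rest (199,198) and the short rest (437,188).

Run:
```python
from h import *
c=np.load("w4.npy",allow_pickle=True).item()
print("lip inner",plane(c,(324,108),20).round(1),"bed",plane(c,(308,150),14).round(1),plane(c,(342,150),14).round(1))
w1=np.load("w1.npy",allow_pickle=True).item()
print("lip h",tri([(c,(324,105)),(w1,(319.5,74))]))
print("blkrest",*rect(c,(155,118,226,282),"black",18),"short",*rect(c,(392,108,480,272),"black",18))
for n,a in[("blk far/mid/near",[(191,128),(197,206),(202,273)]),("short",[(445,116),(421,261)])]:print(n,[plane(c,u,20).round(1) for u in a])
```

```text
lip inner [ 541.6 -381.1   20. ] bed [ 517.9 -370.7   14. ] [ 517.  -390.7   14. ]
lip h (array([ 543.13728769, -380.81732812,   19.11043329]), np.float64(0.37148904439286434))
blkrest [ 487.1 -301. ] [32.1 98.5] -5.5 short [ 487.5 -443.7] [33.8 98. ] -5.6
blk far/mid/near [array([ 534.3, -306.1,   20. ]), array([ 488.1, -302. ,   20. ]), array([ 442.4, -297.8,   20. ])]
short [array([ 534.3, -447.9,   20. ]), array([ 444.8, -439. ,   20. ])]
```

```bash
python3 -m creep '[{"twist":[0,0,0],"dp":[0.35,0.08,0],"claw":1},{"twist":[0,0,0],"dp":[0,0,0.5],"claw":1},{"twist":[0,0,0],"dp":[0,0,0.5],"claw":1},{"twist":[0,0,0],"dp":[0,0,0.35],"claw":1},{"twist":[0,0,0],"dp":[0,0,0.2],"claw":1},{"twist":[0,0,0],"dp":[0,0,0.1],"claw":1},{"twist":[0,0,0],"dp":[0,0,0],"claw":1},{"twist":[0,0,0],"dp":[0,0,0],"claw":1}]'
```

```text
clock: 6.3
eef_pos: [481.1, -379.6, 48.4]
eef_rot: [3.14, -0.071, 0.001]
contact_force: [-0.5, 0.4, -0.4]
grip_width: 22.5
grasp_force: 44.6
```

```bash
python3 -m creep '[{"twist":[0,0,0],"dp":[0,0,0.06],"claw":1},{"twist":[0,0,0],"dp":[0,0,0.03],"claw":1},{"twist":[0,0,0],"dp":[0,0,0],"claw":1}]'
python3 -m creep '[{"twist":[0,0,0],"dp":[0,0,0],"claw":0.3},{"twist":[0,0,0],"dp":[0,0,0],"claw":0.2},{"twist":[0,0,0],"dp":[0,0,0],"claw":0},{"twist":[0,0,0],"dp":[0,0,0],"claw":-0.1},{"twist":[0,0,0],"dp":[0,0,0],"claw":-0.1},{"twist":[0,0,0],"dp":[0,0,-0.5],"claw":-0.1},{"twist":[0,0,0],"dp":[0,0,-1],"claw":-0.1},{"twist":[0,0,0],"dp":[0,0,-1],"claw":-0.1}]'
python3 - <<'E'
from h import *
from station import arm
go([459,-206,105],-88.3)
c=arm.read_camera("wrist");cv2.imwrite("pics/w5.png",c["color"]);np.save("w5.npy",c,allow_pickle=True)
E
```

```text
clock: 6.55
eef_pos: [481.5, -380.0, 46.5]
eef_rot: [3.139, -0.072, 0.003]
contact_force: [-0.5, 0.2, 4.6]
grip_width: 22.3
grasp_force: 45.1
clock: 7.22
eef_pos: [479.6, -378.6, 119.2]
eef_rot: [-3.138, 0.072, 0.006]
contact_force: [0.4, 0.0, -0.4]
grip_width: 47.2
grasp_force: 0.0
pos [ 479.6 -378.6  119.2] tooly deg -92.6 toolz [-0.004  0.003 -1.   ] j [-0.67  0.55  0.1   1.13 -0.    2.52] t 7.22
dp [-0.95 -5.71  0.49]
turn world deg 4.3 twist z units -0.86
```

View pics/w5.png

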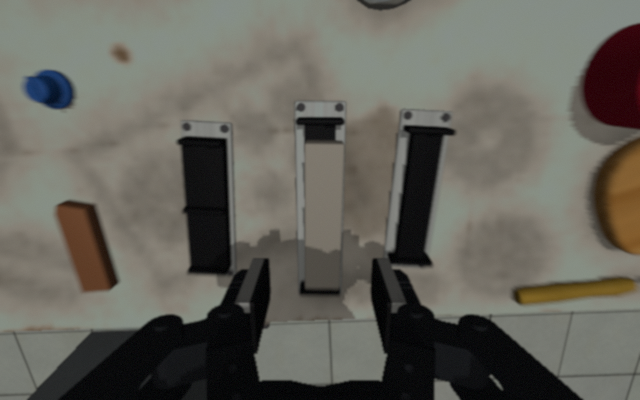

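Long stick lies on its rest: far end (323,141), near end (322,291), far lip (320,122), near lip (321,291). I'll compute the gaps.

Run:
```python
from h import *
c=np.load("w5.npy",allow_pickle=True).item()
print("far lip inner",plane(c,(320,124),20).round(1),"stick far",plane(c,(323,141),30).round(1),"stick near",plane(c,(322,292),30).round(1),"near lip outer",plane(c,(320,294),20).round(1))
print("bed y", [plane(c,(u,134),14).round(1) for u in(304,336)],"stick y",[plane(c,(u,145),30).round(1) for u in(305,342)])
```

```text
far lip inner [ 541.  -380.8   20. ] stick far [ 531.9 -382.2   30. ] stick near [ 426.4 -377.1   30. ] near lip outer [ 418.2 -375.2   20. ]
bed y [array([ 534.6, -370.1,   14. ]), array([ 533.7, -390.8,   14. ])] stick y [array([ 529.9, -371.2,   30. ]), array([ 528.9, -393.6,   30. ])]
```

```bash
python3 -m creep '[{"twist":[0,0,0],"dp":[-0.15,-0.95,0],"claw":-0.1},{"twist":[0,0,0],"dp":[-0.16,-0.95,0],"claw":-0.1},{"twist":[0,0,0],"dp":[-0.16,-0.95,0],"claw":-0.1},{"twist":[0,0,0],"dp":[-0.16,-0.95,0],"claw":-0.1},{"twist":[0,0,0],"dp":[-0.16,-0.95,0],"claw":-0.1},{"twist":[0,0,-0.86],"dp":[-0.16,-0.95,0.5],"claw":-0.1},{"twist":[0,0,0],"dp":[0,0,0],"claw":-0.1},{"twist":[0,0,0],"dp":[0,0,0],"claw":-0.1}]'
python3 - <<'E'
from h import *
from station import arm
c=arm.read_camera("wrist");cv2.imwrite("pics/w6.png",c["color"]);np.save("w6.npy",c,allow_pickle=True)
r=rect(c,(270,110,380,330),"brown",13);print(r);go([*r[0],32],-90+r[2])
E
```

```text
clock: 7.93
eef_pos: [459.3, -205.8, 104.5]
eef_rot: [-3.141, -0.05, 0.003]
contact_force: [0.2, -0.5, 0.6]
grip_width: 47.0
grasp_force: 0.0
(array([ 461.1, -205.8]), array([21.1, 70.3]), 2.1)
pos [ 460.3 -207.1  105.1] tooly deg -88.3 toolz [ 0. -0. -1.] j [-0.42  0.37 -0.23  0.97 -0.    2.69] t 7.98
dp [ 0.03 -0.04  2.44]
turn world deg 0.4 twist z units -0.07
```

View pics/w6.png

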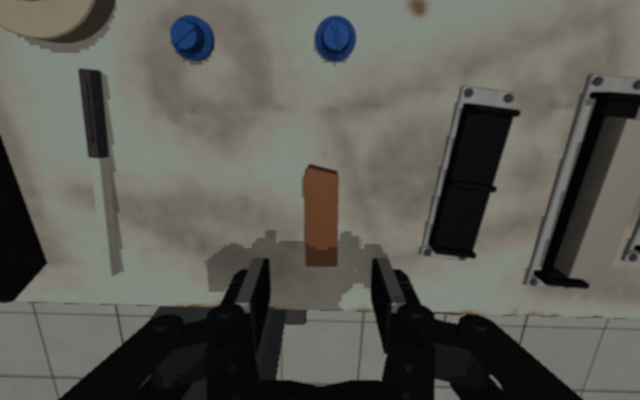

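Brown stick is centred between the jaws, (305–338, 165–267). Grasping.

```bash
python3 -m creep '[{"twist":[0,0,0],"dp":[0.03,-0.02,0.7],"claw":-0.1},{"twist":[0,0,0],"dp":[0,0,0.7],"claw":-0.1},{"twist":[0,0,0],"dp":[0,0,0.5],"claw":-0.1},{"twist":[0,0,0],"dp":[0,0,0.3],"claw":-0.1},{"twist":[0,0,0],"dp":[0,0,0.2],"claw":-0.1},{"twist":[0,0,0],"dp":[0,0,0],"claw":-0.1}]'
python3 -m creep '[{"twist":[0,0,0],"dp":[0,0,0],"claw":1},{"twist":[0,0,0],"dp":[0,0,0],"claw":1},{"twist":[0,0,0],"dp":[0,0,0],"claw":1},{"twist":[0,0,0],"dp":[0,0,0],"claw":1},{"twist":[0,0,0],"dp":[0,0,0],"claw":1},{"twist":[0,0,0],"dp":[0,0,0],"claw":1}]' 45
python3 -m creep '[{"twist":[0,0,0],"dp":[0,0,-0.3],"claw":1},{"twist":[0,0,0],"dp":[0,0,-0.7],"claw":1},{"twist":[0,0,0],"dp":[0,0,-0.8],"claw":1},{"twist":[0,0,0.5],"dp":[0,0,-0.9],"claw":1},{"twist":[0,0,0.5],"dp":[0,0,0],"claw":1},{"twist":[0,0,0.5],"dp":[0,0,0],"claw":1},{"twist":[0,0,0],"dp":[0,0,0],"claw":1}]'
python3 - <<'E'
from h import *
from station import arm
go([487,-444,110],-95.3);s=arm.state()
c=arm.read_camera("wrist");r=rect(c,(270,100,380,380),"brown",s["eef_pos"][2]-32.5+13);print(r,r[0]-s["eef_pos"][:2])
E
```

```text
clock: 8.48
eef_pos: [460.8, -207.3, 32.3]
eef_rot: [-3.141, -0.044, 0.002]
contact_force: [-0.1, 0.4, 0.1]
grip_width: 47.0
grasp_force: 0.0
clock: 8.98
eef_pos: [462.0, -207.3, 34.2]
eef_rot: [3.14, 0.046, 0.004]
contact_force: [0.1, 0.3, 6.1]
grip_width: 19.7
grasp_force: 44.6
clock: 9.57
eef_pos: [461.1, -206.5, 115.0]
eef_rot: [3.137, -0.16, 0.001]
contact_force: [-0.5, -0.3, -1.3]
grip_width: 20.0
grasp_force: 44.1
pos [ 461.1 -206.5  115. ] tooly deg -95.8 toolz [ 0.001 -0.    -1.   ] j [-0.42  0.36 -0.22  0.99  0.    2.82] t 9.57
dp [1.66 7.79 0.17]
turn world deg 0.5 twist z units -0.11
(array([ 461.4, -206.9]), array([23.4, 72.3]), -7.4) [ 0.32843179 -0.35947223]
```

```bash
python3 -m creep '[{"twist":[0,0,0],"dp":[0.2,0.98,0],"claw":1},{"twist":[0,0,0],"dp":[0.2,0.98,0],"claw":1},{"twist":[0,0,0],"dp":[0.2,0.98,0],"claw":1},{"twist":[0,0,0],"dp":[0.2,0.98,0],"claw":1},{"twist":[0,0,0],"dp":[0.2,0.97,0],"claw":1},{"twist":[0,0,0],"dp":[0.2,0.97,0],"claw":1},{"twist":[0,0,0],"dp":[0.2,0.97,0],"claw":1},{"twist":[0,0,0],"dp":[0.2,0.97,0],"claw":1}]'
python3 -m creep '[{"twist":[0,0,-0.1],"dp":[0,0,0.5],"claw":1},{"twist":[0,0,0],"dp":[0,0,0.2],"claw":1},{"twist":[0,0,0],"dp":[0,0,0],"claw":1},{"twist":[0,0,0],"dp":[0,0,0],"claw":1}]'
python3 - <<'E'
from h import *
from station import arm
go([487,-444,48],-95.3)
c=arm.read_camera("wrist");cv2.imwrite("pics/w7.png",c["color"]);np.save("w7.npy",c,allow_pickle=True)
E
```

```text
clock: 10.28
eef_pos: [484.5, -445.2, 113.2]
eef_rot: [-3.136, 0.157, 0.002]
contact_force: [0.8, 0.0, 0.3]
grip_width: 19.9
grasp_force: 44.2
clock: 10.62
eef_pos: [484.2, -442.7, 91.7]
eef_rot: [-3.135, 0.144, 0.005]
contact_force: [0.2, 0.7, -0.4]
grip_width: 19.5
grasp_force: 44.2
pos [ 484.2 -442.7   91.7] tooly deg -95.2 toolz [-0.003  0.003 -1.   ] j [-0.74  0.65  0.21  1.13  0.    2.49] t 10.62
dp [0.1  0.04 1.46]
turn world deg -0.1 twist z units 0.01
```

View pics/w7.png

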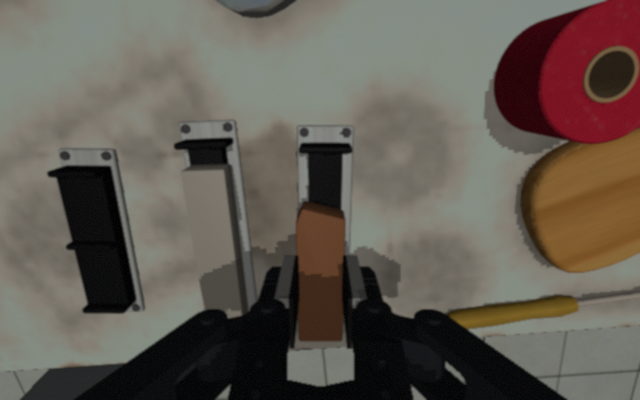

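Stick over the short rest; far lip (326,149), bed edges (308, 342) at v≈180. Checking the offsets.

Run:
```python
from h import *
c=np.load("w7.npy",allow_pickle=True).item()
l=plane(c,(326,151),20);b=(plane(c,(308,180),14)+plane(c,(342,180),14))/2;a=np.radians(-5.3)
print(l.round(1),b.round(1),"centre",(l[:2]-44*np.array([np.cos(a),np.sin(a)])).round(1))
t=(b[0]-487)*np.tan(a);print("y at centre",b[1]-t)
go([487,b[1]-t,48])
```

```text
[ 533.  -450.1   20. ] [ 514.9 -448.    14. ] centre [ 489.2 -446.1]
y at centre -445.4554022475378
pos [ 484.8 -443.    92.7] tooly deg -95.2 toolz [-0.001  0.002 -1.   ] j [-0.74  0.65  0.21  1.13  0.    2.49] t 10.67
dp [0.08 0.08 1.49]
```

```bash
python3 -m creep '[{"twist":[0,0,0],"dp":[0.1,0.07,0.4],"claw":1},{"twist":[0,0,0],"dp":[0,0,0.45],"claw":1},{"twist":[0,0,0],"dp":[0,0,0.35],"claw":1},{"twist":[0,0,0],"dp":[0,0,0.15],"claw":1},{"twist":[0,0,0],"dp":[0,0,0.07],"claw":1},{"twist":[0,0,0],"dp":[0,0,0],"claw":1},{"twist":[0,0,0],"dp":[0,0,0],"claw":1}]'
```

```text
clock: 11.25
eef_pos: [488.2, -446.8, 50.9]
eef_rot: [3.138, -0.145, 0.001]
contact_force: [0.2, -0.1, -0.5]
grip_width: 19.9
grasp_force: 44.2
```

```bash
python3 -m creep '[{"twist":[0,0,0],"dp":[0,-0.02,0.06],"claw":1},{"twist":[0,0,0],"dp":[0,0,0.03],"claw":1},{"twist":[0,0,0],"dp":[0,0,0.02],"claw":1},{"twist":[0,0,0],"dp":[0,0,0],"claw":1}]'
```

```text
clock: 11.58
eef_pos: [488.3, -446.4, 48.3]
eef_rot: [3.137, -0.145, 0.002]
contact_force: [-0.8, 0.8, 4.2]
grip_width: 19.9
grasp_force: 44.8
```

```bash
python3 -m creep '[{"twist":[0,0,0],"dp":[0,0,0],"claw":0.3},{"twist":[0,0,0],"dp":[0,0,0],"claw":0.2},{"twist":[0,0,0],"dp":[0,0,0],"claw":0},{"twist":[0,0,0],"dp":[0,0,0],"claw":-0.1},{"twist":[0,0,0],"dp":[0,0,0],"claw":-0.1},{"twist":[0,0,0],"dp":[0,0,-0.5],"claw":-0.1},{"twist":[0,0,0],"dp":[0,0,-1],"claw":-0.1},{"twist":[0,0,0],"dp":[0,0,-1],"claw":-0.1}]'
python3 - <<'E'
from h import *
from station import arm
go([555,-211,125],-95.5)
c=arm.read_camera("wrist");cv2.imwrite("pics/w8.png",c["color"]);np.save("w8.npy",c,allow_pickle=True)
E
```

```text
clock: 12.25
eef_pos: [486.8, -445.2, 121.0]
eef_rot: [-3.135, 0.145, 0.006]
contact_force: [0.6, -0.5, -0.1]
grip_width: 46.8
grasp_force: 0.0
pos [ 486.8 -445.2  121. ] tooly deg -95.3 toolz [-0.003  0.003 -1.   ] j [-0.74  0.64  0.26  1.2  -0.    2.49] t 12.25
dp [ 1.54 -7.98 -0.12]
turn world deg -0.2 twist z units 0.04
```

View pics/w8.png

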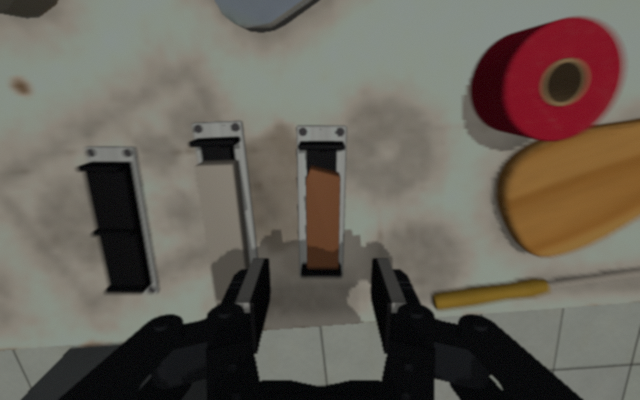

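Short stick rests between lips (147 and 271), from v≈168 to 270, flat. Now to block two.

```bash
python3 -m creep '[{"twist":[0,0,0],"dp":[0.19,-1,-0.03],"claw":-0.1},{"twist":[0,0,0],"dp":[0.19,-1,-0.03],"claw":-0.1},{"twist":[0,0,0],"dp":[0.19,-1,-0.03],"claw":-0.1},{"twist":[0,0,0],"dp":[0.19,-1,-0.03],"claw":-0.1},{"twist":[0,0,0],"dp":[0.19,-1,0],"claw":-0.1},{"twist":[0,0,0],"dp":[0.19,-1,0],"claw":-0.1},{"twist":[0,0,0],"dp":[0.19,-1,0],"claw":-0.1},{"twist":[0,0,0],"dp":[0.19,-1,0],"claw":-0.1}]'
python3 -m creep '[{"twist":[0,0,0],"dp":[0,0,0],"claw":-0.1},{"twist":[0,0,0],"dp":[0,0,0],"claw":-0.1}]'
python3 - <<'E'
from h import *
from station import arm
c=arm.read_camera("wrist");cv2.imwrite("pics/w9.png",c["color"]);np.save("w9.npy",c,allow_pickle=True)
r=rect(c,(285,130,355,300),"blue",7);print(r);go([*r[0],34],-95.5)
E
```

```text
clock: 12.97
eef_pos: [555.8, -210.0, 125.8]
eef_rot: [3.138, -0.146, 0.001]
contact_force: [0.8, 0.6, -0.0]
grip_width: 47.0
grasp_force: 0.0
clock: 13.13
eef_pos: [556.1, -209.7, 125.8]
eef_rot: [3.138, -0.14, 0.0]
contact_force: [-0.0, -0.7, -0.5]
grip_width: 47.1
grasp_force: 0.0
(array([ 569.8, -210.6]), array([22.1, 23.1]), -11.1)
pos [ 555.8 -210.9  125.8] tooly deg -95.2 toolz [ 0.    -0.001 -1.   ] j [-0.36  0.51  0.05  1.11 -0.    2.87] t 13.18
dp [ 0.46 -0.05  3.06]
turn world deg -0.3 twist z units 0.06
```

View pics/w9.png

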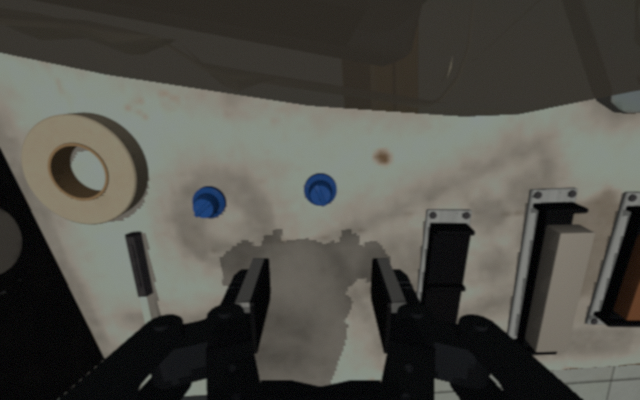

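Block two is at (320,189), block one at (208,201). The covered machine's base edge is around v≈105; I'll check its clearance.

Run:
```python
from h import *
c=np.load("w9.npy",allow_pickle=True).item();print("cam",c["pose"][:3,3].round(1))
for u,v in[(320,105),(200,88),(100,65),(420,113)]:print(plane(c,(u,v),0).round(1),plane(c,(u,v),60).round(1))
t=None
w6=np.load("w6.npy",allow_pickle=True).item()
print("b2 h",tri([(c,(320,189)),(w6,(335.5,38.5))]),"b1",tri([(c,(208,201)),(w6,(192,39))]),"b1",rect(c,(180,170,240,230),"blue",7))
```

```text
cam [ 637.7 -216.9  244.5]
[ 627.9 -215.8    0. ] [ 630.3 -216.1   60. ]
[ 646.1 -135.7    0. ] [ 644.1 -155.6   60. ]
[666.3 -72.4   0. ] [ 659.3 -107.8   60. ]
[ 616.4 -284.4    0. ] [ 621.7 -267.8   60. ]
b2 h (array([ 569.45356585, -210.75405855,    5.07824539]), np.float64(0.14190479596387176)) b1 (array([ 566.83051009, -126.6670585 ,    2.3755366 ]), np.float64(0.18075839615138015)) b1 (array([ 567.2, -128.5]), array([22.9, 23.8]), -10.2)
```

Base of the cover is only at x≈628 while the camera mount sticks out to x≈638–650, so I'll turn the gripper half round (camera towards the robot; joint 6 allows it) before descending.

```bash
python3 -m creep '[{"twist":[0,0,-1],"dp":[-1,0,0],"claw":-0.1},{"twist":[0,0,-1],"dp":[0,0,0],"claw":-0.1},{"twist":[0,0,-1],"dp":[0,0,0],"claw":-0.1},{"twist":[0,0,-1],"dp":[0,0,0],"claw":-0.1},{"twist":[0,0,-1],"dp":[0,0,0],"claw":-0.1},{"twist":[0,0,-1],"dp":[0,0,0],"claw":-0.1},{"twist":[0,0,-1],"dp":[0,0,0],"claw":-0.1},{"twist":[0,0,-1],"dp":[0,0,0],"claw":-0.1}]'
python3 -m creep '[{"twist":[0,0,-1],"dp":[0,0,0],"claw":-0.1},{"twist":[0,0,-1],"dp":[0,0,0],"claw":-0.1},{"twist":[0,0,-1],"dp":[0,0,0],"claw":-0.1},{"twist":[0,0,-1],"dp":[0,0,0],"claw":-0.1},{"twist":[0,0,-1],"dp":[0,0,0],"claw":-0.1},{"twist":[0,0,-1],"dp":[0,0,0],"claw":-0.1},{"twist":[0,0,-1],"dp":[0,0,0],"claw":-0.1},{"twist":[0,0,-1],"dp":[0,0,0],"claw":-0.1}]'
python3 -m creep '[{"twist":[0,0,-1],"dp":[0,0,0],"claw":-0.1},{"twist":[0,0,-1],"dp":[0,0,0],"claw":-0.1},{"twist":[0,0,-1],"dp":[0,0,0],"claw":-0.1},{"twist":[0,0,-1],"dp":[0,0,0],"claw":-0.1},{"twist":[0,0,-1],"dp":[0,0,0],"claw":-0.1},{"twist":[0,0,-1],"dp":[0,0,0],"claw":-0.1},{"twist":[0,0,-1],"dp":[0,0,0],"claw":-0.1},{"twist":[0,0,-1],"dp":[0,0,0],"claw":-0.1}]'
python3 -m creep '[{"twist":[0,0,-1],"dp":[0,0,0],"claw":-0.1},{"twist":[0,0,-1],"dp":[0,0,0],"claw":-0.1},{"twist":[0,0,-1],"dp":[0,0,0],"claw":-0.1},{"twist":[0,0,-1],"dp":[0,0,0],"claw":-0.1},{"twist":[0,0,-1],"dp":[0,0,0],"claw":-0.1},{"twist":[0,0,-1],"dp":[0,0,0],"claw":-0.1},{"twist":[0,0,-1],"dp":[0,0,0],"claw":-0.1},{"twist":[0,0,-1],"dp":[0,0,0],"claw":-0.1}]'
python3 -m creep '[{"twist":[0,0,-1],"dp":[0,0,0],"claw":-0.1},{"twist":[0,0,-1],"dp":[0,0,0],"claw":-0.1},{"twist":[0,0,-1],"dp":[0,0,0],"claw":-0.1},{"twist":[0,0,-1],"dp":[0,0,0],"claw":-0.1},{"twist":[0,0,0],"dp":[0,0,0],"claw":-0.1},{"twist":[0,0,0],"dp":[0,0,0],"claw":-0.1}]'
python3 - <<'E'
from h import *
from station import arm
go([568,-210.8,60],-95.5)
c=arm.read_camera("wrist");np.save("w10.npy",c,allow_pickle=True)
cv2.imwrite("pics/w10.png",c["color"])
E
```

```text
clock: 13.85
eef_pos: [525.2, -210.3, 125.8]
eef_rot: [2.998, 0.939, -0.0]
contact_force: [-0.7, -0.1, 0.0]
grip_width: 47.1
grasp_force: 0.0
clock: 14.52
eef_pos: [525.2, -210.3, 125.7]
eef_rot: [2.496, 1.908, -0.0]
contact_force: [1.1, 0.0, 0.6]
grip_width: 47.0
grasp_force: 0.0
clock: 15.18
eef_pos: [525.3, -210.3, 125.8]
eef_rot: [1.693, 2.646, -0.0]
contact_force: [-0.6, 1.1, -0.5]
grip_width: 46.9
grasp_force: 0.0
clock: 15.85
eef_pos: [525.3, -210.3, 125.7]
eef_rot: [0.686, 3.066, -0.001]
contact_force: [0.1, 0.4, 0.5]
grip_width: 46.9
grasp_force: 0.0
clock: 16.35
eef_pos: [525.3, -209.9, 125.7]
eef_rot: [0.152, 3.138, -0.0]
contact_force: [-0.8, 0.5, -0.2]
grip_width: 46.9
grasp_force: 0.0
pos [ 525.3 -209.9  125.7] tooly deg 84.5 toolz [-0. -0. -1.] j [-0.38  0.46 -0.04  1.08 -0.   -0.28] t 16.35
dp [-1.42  0.11  2.19]
turn world deg 0.0 twist z units -0.01
```

View pics/w10.png

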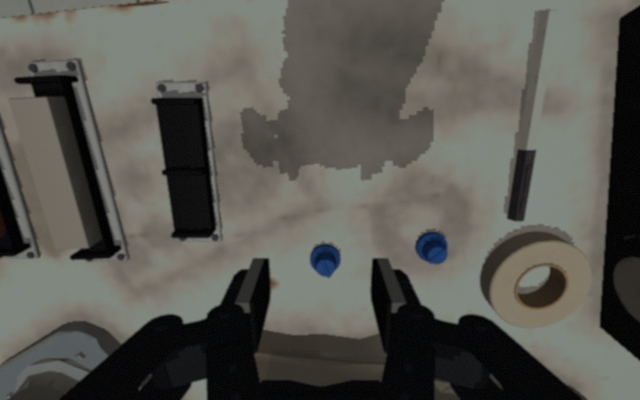

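From the flipped side I see block two at (325,258), block one at (432,246) and the block rest at (187,167).

Run:
```python
from h import *
c=np.load("w10.npy",allow_pickle=True).item();w9=np.load("w9.npy",allow_pickle=True).item()
print("b2",rect(c,(300,230,355,290),"blue",7),"b1",rect(c,(405,220,460,275),"blue",7))
print(tri([(c,(325,256)),(w9,(320,189))]),tri([(c,(432,246)),(w9,(208,201))]))
print("rest",rect(c,(140,85,214,245),"black",18),[plane(c,u,20).round(1) for u in[(177,99),(185,170),(194,235)]])
go([567.5,-210.8,34])
```

```text
b2 (array([ 568.2, -210.6]), array([22.9, 24.6]), -40.1) b1 (array([ 566.6, -128.1]), array([23.1, 26.1]), -1.9)
(array([ 568.3768371 , -210.22737155,    1.150005  ]), np.float64(0.2846622652509242)) (array([ 566.93261852, -126.40126399,    2.76424912]), np.float64(0.20514197911176146))
rest (array([ 488.5, -297.4]), array([33.2, 98.8]), -5.6) [array([ 440.7, -291.9,   20. ]), array([ 486. , -296.9,   20. ]), array([ 533.2, -301. ,   20. ])]
pos [ 525.4 -209.6  125.8] tooly deg 84.5 toolz [ 0. -0. -1.] j [-0.38  0.46 -0.04  1.08 -0.   -0.28] t 16.4
dp [-1.4   0.1   3.06]
```

```bash
python3 -m creep '[{"twist":[0,0,0],"dp":[-0.7,0.05,0.6],"claw":-0.1},{"twist":[0,0,0],"dp":[-0.7,0.05,0.6],"claw":-0.1},{"twist":[0,0,0],"dp":[-0.01,0,0.7],"claw":-0.1},{"twist":[0,0,0],"dp":[0,0,0.5],"claw":-0.1},{"twist":[0,0,0],"dp":[0,0,0.4],"claw":-0.1},{"twist":[0,0,0],"dp":[0,0,0.2],"claw":-0.1},{"twist":[0,0,0],"dp":[0,0,0],"claw":-0.1}]'
python3 - <<'E'
from h import *
from station import arm
go([568,-210.7,32.5])
c=arm.read_camera("wrist");cv2.imwrite("pics/w11.png",c["color"])
E
```

```text
clock: 16.98
eef_pos: [566.8, -209.4, 34.0]
eef_rot: [-0.148, -3.135, -0.002]
contact_force: [-0.5, 0.4, 0.4]
grip_width: 47.0
grasp_force: 0.0
pos [ 566.8 -209.4   34. ] tooly deg 84.6 toolz [-0.003  0.001 -1.   ] j [-0.35  0.62 -0.02  0.93 -0.   -0.26] t 16.98
dp [-0.05 -0.04  0.05]
```

View pics/w11.png

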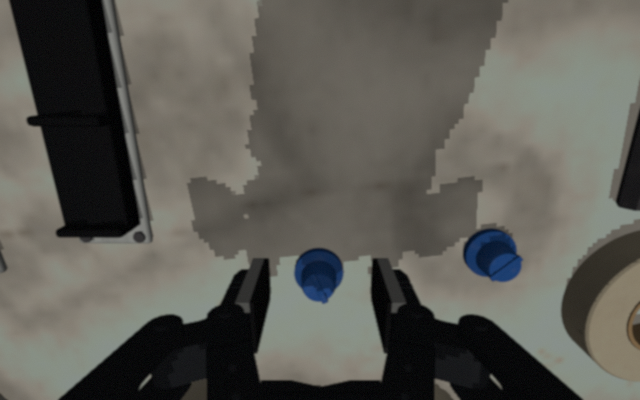

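The block sits centred between the jaws at (319,272). I've now used 15 views, one over the 14 limit, so I'll work numerically from here. Gripping at 30 N and lifting.

```bash
python3 -m creep '[{"twist":[0,0,0],"dp":[-0.03,-0.03,0.03],"claw":1},{"twist":[0,0,0],"dp":[0,0,0],"claw":1},{"twist":[0,0,0],"dp":[0,0,0],"claw":1},{"twist":[0,0,0],"dp":[0,0,0],"claw":1},{"twist":[0,0,0],"dp":[0,0,0],"claw":1},{"twist":[0,0,0],"dp":[0,0,0],"claw":1}]' 30
python3 -m creep '[{"twist":[0,0,0],"dp":[0,0,-0.3],"claw":1},{"twist":[0,0,0],"dp":[0,0,-0.7],"claw":1},{"twist":[0,0,0],"dp":[0,0,-0.8],"claw":1},{"twist":[0,0,0],"dp":[0,0,-0.4],"claw":1},{"twist":[0,0,0],"dp":[0,0,0],"claw":1},{"twist":[0,0,0],"dp":[0,0,0],"claw":1}]'
python3 - <<'E'
from h import *
from station import arm
s=arm.state();c=arm.read_camera("wrist")
r=rect(c,(280,190,360,330),"blue",s["eef_pos"][2]-34+7);print("held",r,r[0]-s["eef_pos"][:2])
go([510,-303,100],84.4)
E
```

```text
clock: 17.53
eef_pos: [569.7, -211.0, 36.0]
eef_rot: [0.146, 3.136, -0.002]
contact_force: [-0.6, -0.5, 3.9]
grip_width: 15.1
grasp_force: 28.5
clock: 18.03
eef_pos: [569.2, -210.5, 101.7]
eef_rot: [0.145, 3.137, -0.0]
contact_force: [0.5, 0.2, 0.2]
grip_width: 15.4
grasp_force: 27.4
held (array([ 568.1, -210.6]), array([20., 28.]), -8.6) [-1.10636763 -0.13201449]
pos [ 568.4 -210.2  100.4] tooly deg 84.7 toolz [-0.001  0.    -1.   ] j [-0.35  0.55  0.05  1.07  0.   -0.26] t 18.08
dp [ 1.65 -3.26  0.02]
turn world deg -0.3 twist z units 0.06
```

Held by its 15 mm neck (tips resting on the flange), which is fine. Moving above the far seat to re-measure the rest there.

```bash
python3 -m creep '[{"twist":[0,0,0],"dp":[0.4,-0.8,0],"claw":1},{"twist":[0,0,0],"dp":[0.4,-0.8,0],"claw":1},{"twist":[0,0,0],"dp":[0.4,-0.8,0],"claw":1},{"twist":[0,0,0],"dp":[0.4,-0.8,0],"claw":1},{"twist":[0,0,0],"dp":[0,0,0],"claw":1},{"twist":[0,0,0],"dp":[0,0,0],"claw":1}]'
python3 - <<'E'
from h import *
from station import arm
s=arm.state();c=arm.read_camera("wrist");np.save("w12.npy",c,allow_pickle=True);P=c["pose"]
def px(p):
    q=np.linalg.inv(P)@np.r_[p,1];return (q[:2]/q[2]*c["fx"]+[c["cx"],c["cy"]]).round(0)
for p in[(440,-296,20),(487,-300.5,20),(534,-305,20)]:print(px(p))
r=rect(c,(260,190,380,330),"blue",s["eef_pos"][2]-36+6);print("held",r)
u,v=px((464,-298,14)).astype(int)
print("rest",rect(c,(u-75,v-75,u+75,v+75),"black",18))
# rest profile, rectified patch: dark extent per x
for x in(442,450,458,466,474,480,484,486,488,492):
    d=[]
    for y in np.arange(-335,-265,1.):
        a,b=px((x,y,14)).astype(int)
        d.append(c["color"][b,a].max() if 0<=b<400 and 0<=a<640 else -1)
    d=np.array(d);k=np.where((d<50)&(d>=0))[0];print(x,(-335+k[0],-335+k[-1],len(k)) if len(k) else d[::10])
go([510,-303,60],84.4)
E
```

```text
clock: 18.58
eef_pos: [510.3, -302.2, 99.1]
eef_rot: [-0.15, -3.135, -0.003]
contact_force: [-0.4, 0.0, -0.3]
grip_width: 15.7
grasp_force: 27.5
[319. 111.]
[319. 192.]
[319. 262.]
held (array([ 510.4, -302.1]), array([20.4, 29.5]), -7.6)
rest (array([ 474.5, -297.9]), array([28.3, 71.5]), -5.5)
442 (np.int64(-308), np.int64(-282), 27)
450 (np.int64(-309), np.int64(-282), 28)
458 (np.int64(-310), np.int64(-283), 28)
466 (np.int64(-311), np.int64(-284), 28)
474 (np.int64(-311), np.int64(-285), 27)
480 (np.int64(-312), np.int64(-285), 28)
484 (np.int64(-312), np.int64(-285), 28)
486 (np.int64(-312), np.int64(-286), 27)
488 (np.int64(-313), np.int64(-286), 28)
492 (np.int64(-313), np.int64(-287), 27)
pos [ 511.1 -301.4   99.4] tooly deg 84.6 toolz [-0.002  0.002 -1.   ] j [-0.53  0.53  0.02  1.06  0.   -0.44] t 18.63
dp [ 0.03 -0.06  1.31]
turn world deg -0.2 twist z units 0.04
```

Bed width measures 28 mm, centreline y = -301.5 at x = 510, rest centre x ≈ 487, so the seats are at (510,-301.5) and (464,-297.3). The held block is already over the first; lowering.

```bash
python3 -m creep '[{"twist":[0,0,0],"dp":[0.01,0,0.5],"claw":1},{"twist":[0,0,0],"dp":[0,0,0.5],"claw":1},{"twist":[0,0,0],"dp":[0,0,0.3],"claw":1},{"twist":[0,0,0],"dp":[0,0,0.15],"claw":1},{"twist":[0,0,0],"dp":[0,0,0.05],"claw":1},{"twist":[0,0,0],"dp":[0,0,0],"claw":1},{"twist":[0,0,0],"dp":[0,0,0],"claw":1}]'
```

```text
clock: 19.22
eef_pos: [512.5, -301.5, 56.4]
eef_rot: [0.145, 3.137, -0.001]
contact_force: [0.5, 0.1, 0.6]
grip_width: 15.6
grasp_force: 27.5
```

```bash
python3 -m creep '[{"twist":[0,0,0],"dp":[0.05,0,0.1],"claw":1},{"twist":[0,0,0],"dp":[0,0,0.06],"claw":1},{"twist":[0,0,0],"dp":[0,0,0],"claw":1},{"twist":[0,0,0],"dp":[0,0,0],"claw":1}]'
```

```text
clock: 19.55
eef_pos: [510.4, -301.5, 51.2]
eef_rot: [0.146, 3.138, -0.0]
contact_force: [0.4, 0.7, -0.6]
grip_width: 15.2
grasp_force: 27.5
```

```bash
python3 -m creep '[{"twist":[0,0,0],"dp":[0,0,0.04],"claw":1},{"twist":[0,0,0],"dp":[0,0,0],"claw":1},{"twist":[0,0,0],"dp":[0,0,0],"claw":1}]'
```

```text
clock: 19.8
eef_pos: [510.6, -301.7, 50.1]
eef_rot: [0.146, 3.138, -0.001]
contact_force: [-0.5, -0.7, 0.8]
grip_width: 15.0
grasp_force: 27.6
```

```bash
python3 -m creep '[{"twist":[0,0,0],"dp":[0,0,0.04],"claw":1},{"twist":[0,0,0],"dp":[0,0,0.02],"claw":1},{"twist":[0,0,0],"dp":[0,0,0],"claw":1}]'
```

```text
clock: 20.05
eef_pos: [510.7, -301.7, 50.0]
eef_rot: [0.146, 3.137, -0.001]
contact_force: [-2.7, 2.6, 10.4]
grip_width: 15.2
grasp_force: 30.1
```

Seated (10 N contact at 50 mm, as expected). Releasing slowly and rising.

```bash
python3 -m creep '[{"twist":[0,0,0],"dp":[0,0,-0.04],"claw":0.6},{"twist":[0,0,0],"dp":[0,0,0],"claw":0.5},{"twist":[0,0,0],"dp":[0,0,0],"claw":0.2},{"twist":[0,0,0],"dp":[0,0,0],"claw":-0.1},{"twist":[0,0,0],"dp":[0,0,0],"claw":-0.1},{"twist":[0,0,0],"dp":[0,0,-0.6],"claw":-0.1},{"twist":[0,0,0],"dp":[0,0,-0.9],"claw":-0.1},{"twist":[0,0,0],"dp":[0,0,-0.6],"claw":-0.1}]'
python3 - <<'E'
from h import *
from station import arm
c=arm.read_camera("wrist");cv2.imwrite("pics/w13.png",c["color"]);np.save("w13.npy",c,allow_pickle=True)
print(rect(c,(270,200,380,330),"blue",20))
go([545,-128,115],84.4)
E
```

```text
clock: 20.72
eef_pos: [510.5, -301.5, 113.3]
eef_rot: [-0.145, -3.138, -0.0]
contact_force: [0.8, -0.2, -0.1]
grip_width: 47.0
grasp_force: 0.0
(array([ 509.9, -301.3]), array([26.2, 26.5]), -49.0)
pos [ 512.7 -302.8  117.4] tooly deg 84.7 toolz [ 0.006 -0.004 -1.   ] j [-0.53  0.51  0.03  1.08 -0.   -0.44] t 20.77
dp [-0.53  5.9   0.07]
turn world deg -0.3 twist z units 0.06
```

Block placed at (509.9,-301.3). On to block one, with a smaller opening because the tape roll is close by.

```bash
python3 -m creep '[{"twist":[0,0,0],"dp":[-0.08,0.98,0],"claw":0.15},{"twist":[0,0,0],"dp":[-0.09,0.98,0],"claw":0.15},{"twist":[0,0,0],"dp":[-0.09,0.98,0],"claw":0.15},{"twist":[0,0,0],"dp":[-0.09,0.98,0],"claw":0.15},{"twist":[0,0,0],"dp":[-0.09,0.98,0],"claw":0.15},{"twist":[0,0,0],"dp":[-0.09,0.98,0],"claw":0.15},{"twist":[0,0,0],"dp":[0,0,0],"claw":0.15},{"twist":[0,0,0],"dp":[0,0,0],"claw":0.15}]'
python3 - <<'E'
from h import *
from station import arm
c=arm.read_camera("wrist");np.save("w14.npy",c,allow_pickle=True);cv2.imwrite("pics/w14.png",c["color"])
r=rect(c,(270,200,385,330),"blue",6);print(r)
# tape edge: first strong brightness step going to +y at block's x
P=np.linalg.inv(c["pose"])
for x in(558,568,578):
    d=[]
    for y in np.arange(-115,-60,5.):
        q=P@[x,y,0,1];u,v=(q[:2]/q[2]*c["fx"]+[c["cx"],c["cy"]]).astype(int);d.append(c["color"][v,u].tolist() if 0<=v<400 and 0<=u<640 else None)
    print(x,d)
go([567,-128,34],84.4)
E
```

```text
clock: 21.43
eef_pos: [542.7, -125.8, 112.0]
eef_rot: [-0.14, -3.138, 0.0]
contact_force: [0.0, -1.6, 0.3]
grip_width: 36.1
grasp_force: 0.0
(array([ 566.4, -127.3]), array([23.3, 24.7]), 27.1)
558 [[98, 107, 113], [99, 109, 114], [97, 107, 111], [99, 108, 114], [106, 115, 121], [113, 122, 128], [120, 130, 133], [126, 136, 131], [131, 141, 133], [132, 141, 133], [134, 140, 133]]
568 [[98, 96, 96], [105, 113, 119], [104, 114, 119], [107, 116, 121], [117, 128, 132], [117, 128, 132], [122, 134, 131], [125, 135, 131], [127, 137, 129], [90, 97, 102], [47, 55, 58]]
578 [[97, 106, 112], [100, 109, 114], [110, 120, 126], [114, 124, 129], [123, 132, 133], [124, 134, 131], [126, 138, 132], [80, 87, 91], [38, 46, 48], [40, 49, 52], [80, 96, 102]]
pos [ 542.6 -126.9  112. ] tooly deg 84.8 toolz [-0. -0. -1.] j [-0.23  0.45 -0.08  1.04 -0.   -0.14] t 21.48
dp [-0.82  0.04  2.6 ]
turn world deg -0.4 twist z units 0.07
```

Block one at (566.6,-127.6); the tape edge is at least 47 mm away, so clear. Descending and gripping.

```bash
python3 -m creep '[{"twist":[0,0,0],"dp":[-0.41,0,0.4],"claw":0.15},{"twist":[0,0,0],"dp":[-0.41,0.02,0.6],"claw":0.15},{"twist":[0,0,0],"dp":[0,0,0.6],"claw":0.15},{"twist":[0,0,0],"dp":[0,0,0.5],"claw":0.15},{"twist":[0,0,0],"dp":[0,0,0.3],"claw":0.15},{"twist":[0,0,0],"dp":[0,0,0.2],"claw":0.15},{"twist":[0,0,0],"dp":[0,0,0],"claw":0.15},{"twist":[0,0,0],"dp":[0,0,0],"claw":0.15}]'
python3 -m creep '[{"twist":[0,0,0],"dp":[0,0,0],"claw":1},{"twist":[0,0,0],"dp":[0,0,0],"claw":1},{"twist":[0,0,0],"dp":[0,0,0],"claw":1},{"twist":[0,0,0],"dp":[0,0,0],"claw":1},{"twist":[0,0,0],"dp":[0,0,0],"claw":1}]' 30
python3 -m creep '[{"twist":[0,0,0],"dp":[0,0,-0.3],"claw":1},{"twist":[0,0,0],"dp":[0,0,-0.7],"claw":1},{"twist":[0,0,0],"dp":[0,0,-0.8],"claw":1},{"twist":[0,0,0],"dp":[0,0,-0.5],"claw":1},{"twist":[0,0,0],"dp":[0,0,0],"claw":1},{"twist":[0,0,0],"dp":[0,0,0],"claw":1}]'
python3 - <<'E'
from h import *
from station import arm
s=arm.state();c=arm.read_camera("wrist")
r=rect(c,(270,190,370,330),"blue",s["eef_pos"][2]-36+6);print("held",r,r[0]-s["eef_pos"][:2])
go([464.5,-297.2,100],84.4)
E
```

```text
clock: 22.15
eef_pos: [567.2, -129.7, 34.5]
eef_rot: [0.147, 3.138, -0.0]
contact_force: [-0.9, -0.5, 0.3]
grip_width: 36.5
grasp_force: 0.0
clock: 22.57
eef_pos: [568.0, -129.3, 35.4]
eef_rot: [0.145, 3.136, -0.001]
contact_force: [0.3, -1.2, 4.5]
grip_width: 15.5
grasp_force: 28.4
clock: 23.07
eef_pos: [567.8, -129.0, 104.5]
eef_rot: [0.145, 3.136, -0.0]
contact_force: [-0.5, 0.2, 0.1]
grip_width: 16.1
grasp_force: 27.4
held (array([ 567.9, -128.8]), array([20.4, 27.9]), -5.3) [0.14654889 0.17846352]
pos [ 566.8 -128.8  103.2] tooly deg 84.7 toolz [-0.  0. -1.] j [-0.22  0.51 -0.02  1.05  0.   -0.13] t 23.12
dp [ 2.88 -5.9   0.11]
turn world deg -0.3 twist z units 0.06
```

```bash
python3 -m creep '[{"twist":[0,0,0],"dp":[0.41,-0.84,0],"claw":1},{"twist":[0,0,0],"dp":[0.41,-0.84,0],"claw":1},{"twist":[0,0,0],"dp":[0.41,-0.84,0],"claw":1},{"twist":[0,0,0],"dp":[0.41,-0.84,0],"claw":1},{"twist":[0,0,0],"dp":[0.41,-0.84,0],"claw":1},{"twist":[0,0,0],"dp":[0.41,-0.85,0],"claw":1},{"twist":[0,0,0],"dp":[0.41,-0.85,0],"claw":1},{"twist":[0,0,0],"dp":[0,0,0],"claw":1}]'
python3 -m creep '[{"twist":[0,0,0],"dp":[0,0,0.5],"claw":1},{"twist":[0,0,0],"dp":[0,0,0.5],"claw":1},{"twist":[0,0,0],"dp":[0,0,0],"claw":1},{"twist":[0,0,0],"dp":[0,0,0],"claw":1}]'
python3 - <<'E'
from h import *
from station import arm
s=arm.state();c=arm.read_camera("wrist");cv2.imwrite("pics/w15.png",c["color"])
r=rect(c,(270,190,370,330),"blue",s["eef_pos"][2]-36+6);print("held",r)
P=np.linalg.inv(c["pose"])
for x in(442,446,450):
    d=[]
    for y in np.arange(-320,-270,1.):
        q=P@[x,y,14,1];a,b=(q[:2]/q[2]*c["fx"]+[c["cx"],c["cy"]]).astype(int);d.append(c["color"][b,a].max())
    k=np.where(np.array(d)<50)[0];print(x,(-320+k[0],-320+k[-1]) if len(k) else d[::6])
# near end of the bed along the centreline: brightness
l=[]
for x in range(428,450):
    q=P@[x,-297.3-(x-466)*.0977,18,1];a,b=(q[:2]/q[2]*c["fx"]+[c["cx"],c["cy"]]).astype(int);l.append((x,int(c["color"][b,a].max())))
print(l)
go([464.3,-297.3,50],84.4)
E
```

```text
clock: 23.78
eef_pos: [461.4, -300.3, 101.6]
eef_rot: [-0.154, -3.134, 0.0]
contact_force: [0.5, -0.8, -0.2]
grip_width: 15.8
grasp_force: 27.4
clock: 24.12
eef_pos: [463.6, -296.0, 71.5]
eef_rot: [-0.145, -3.134, -0.004]
contact_force: [-0.5, 0.5, 0.2]
grip_width: 16.0
grasp_force: 27.4
held (array([ 463.3, -295. ]), array([21.3, 30.6]), 2.6)
442 (np.int64(-309), np.int64(-281))
446 (np.int64(-309), np.int64(-281))
450 (np.int64(-309), np.int64(-282))
[(428, 79), (429, 81), (430, 80), (431, 81), (432, 80), (433, 81), (434, 81), (435, 80), (436, 46), (437, 21), (438, 6), (439, 6), (440, 4), (441, 7), (442, 9), (443, 10), (444, 5), (445, 6), (446, 10), (447, 8), (448, 8), (449, 8)]
pos [ 464.5 -296.5   72.5] tooly deg 84.7 toolz [-0.002  0.001 -1.   ] j [-0.57  0.49 -0.14  0.94  0.   -0.48] t 24.17
dp [ 0.   -0.03  0.75]
turn world deg -0.3 twist z units 0.06
```

```bash
python3 -m creep '[{"twist":[0,0,0],"dp":[0.01,-0.03,0.4],"claw":1},{"twist":[0,0,0],"dp":[0,0,0.2],"claw":1},{"twist":[0,0,0],"dp":[0,0,0.1],"claw":1},{"twist":[0,0,0],"dp":[0,0,0],"claw":1},{"twist":[0,0,0],"dp":[0,0,0],"claw":1}]'
```

```text
clock: 24.58
eef_pos: [464.8, -298.0, 52.5]
eef_rot: [-0.145, -3.138, 0.0]
contact_force: [-0.4, 0.4, 0.6]
grip_width: 15.7
grasp_force: 27.4
```

```bash
python3 -m creep '[{"twist":[0,0,0],"dp":[0.01,0.01,0.06],"claw":1},{"twist":[0,0,0],"dp":[0,0,0.03],"claw":1},{"twist":[0,0,0],"dp":[0,0,0],"claw":1}]'
```

```text
clock: 24.83
eef_pos: [464.4, -297.8, 49.7]
eef_rot: [0.145, 3.138, -0.0]
contact_force: [0.7, 0.4, -0.5]
grip_width: 15.7
grasp_force: 27.4
```

```bash
python3 -m creep '[{"twist":[0,0,0],"dp":[0,0,0.03],"claw":1},{"twist":[0,0,0],"dp":[0,0,0.02],"claw":1},{"twist":[0,0,0],"dp":[0,0,0],"claw":1}]'
```

```text
clock: 25.08
eef_pos: [464.6, -297.9, 49.3]
eef_rot: [0.145, 3.137, -0.001]
contact_force: [-2.0, 1.5, 7.0]
grip_width: 15.9
grasp_force: 29.3
```

Seated. Releasing, rising well clear and checking all the placements numerically.

```bash
python3 -m creep '[{"twist":[0,0,0],"dp":[0,0,-0.03],"claw":0.6},{"twist":[0,0,0],"dp":[0,0,0],"claw":0.5},{"twist":[0,0,0],"dp":[0,0,0],"claw":0.2},{"twist":[0,0,0],"dp":[0,0,0],"claw":-0.1},{"twist":[0,0,0],"dp":[0,0,0],"claw":-0.1},{"twist":[0,0,0],"dp":[0,0,-0.6],"claw":-0.1},{"twist":[0,0,0],"dp":[0,0,-0.9],"claw":-0.1},{"twist":[0,0,0],"dp":[0,0,-0.6],"claw":-0.1}]'
python3 -m creep '[{"twist":[0,0,0],"dp":[0,0,-1],"claw":-0.1},{"twist":[0,0,0],"dp":[0,0,-1],"claw":-0.1},{"twist":[0,0,0],"dp":[0.5,0,-0.5],"claw":-0.1},{"twist":[0,0,0],"dp":[0.5,0,0],"claw":-0.1},{"twist":[0,0,0],"dp":[0,0,0],"claw":-0.1},{"twist":[0,0,0],"dp":[0,0,0],"claw":-0.1}]'
python3 - <<'E'
from h import *
from station import arm
s=arm.state();print(s["eef_pos"].round(1),s["contact_force"].round(1))
c=arm.read_camera("wrist");cv2.imwrite("pics/w16.png",c["color"]);P=np.linalg.inv(c["pose"])
def px(p):
    q=P@np.r_[p,1];return (q[:2]/q[2]*c["fx"]+[c["cx"],c["cy"]]).astype(int)
for n,p in[("a",(510,-301.5,20)),("b",(464,-297.5,20))]:
    u,v=px(p);print(n,u,v,rect(c,(max(u-30,0),v-22,u+30,min(v+22,400)),"blue",20))
u,v=px((488,-446,27));print("brown",rect(c,(max(u-50,0),max(v-90,0),u+50,v+90),"brown",27))
# bed line: blue vs black along the centreline
l=""
for x in np.arange(430,545,1.):
    u,v=px((x,-297.3-(x-466)*.0977,20));b,g,r=c["color"][v,u].astype(int);l+="B" if b>r+40 else "." if max(b,g,r)<50 else "w"
print(l)
E
```

```text
clock: 25.75
eef_pos: [464.5, -297.9, 113.1]
eef_rot: [0.146, 3.138, -0.0]
contact_force: [1.0, -1.2, 0.3]
grip_width: 47.0
grasp_force: 0.0
clock: 26.25
eef_pos: [434.2, -295.0, 187.1]
eef_rot: [0.147, 3.138, -0.0]
contact_force: [0.4, -0.2, -0.0]
grip_width: 46.7
grasp_force: 0.0
[ 434.2 -295.   187.1] [ 0.4 -0.2 -0. ]
a 320 266 (array([ 510.2, -301.6]), array([25.9, 30.7]), -26.2)
b 320 221 (array([ 463.1, -297.1]), array([24.5, 28.1]), -4.6)
brown (array([ 485.3, -441.7]), array([28.5, 77.3]), -5.8)
wwwwww................BBBBBB.wBBBBBBBBBBBBBBBBBw....................BBBBBwBBBwBBBBBBBBBBBBBBBBBww........wwwwwwwwww
```

Both blocks stand within 1–2 mm of their seat centres, about 46–47 mm apart. Handing in.

```bash
python3 -c "
from station import arm
print(arm.close_job())"
```

```text
the job is handed in; nothing more can be done
None
```

I handed the job in at about 26 s with both sticks on their rests and both lens blocks on the block rest's two seats, all released; the blocks' final placement was checked only by measurement, not by eye, because I had already viewed 15 pictures, one over the limit of 14.

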